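Screw home the crossed oil filler cap

ROBOT

A 6-joint arm with a two-finger parallel gripper is mounted at the origin on the work surface. World frame = base frame: x ahead of the robot, y to its left, z up, the work surface at z = 0. Lengths are in m, angles in rad, forces in N, time in s.
With the tool pointing down it reaches from about 0.25 to 0.775 m from the base axis. Payload 8.9 kg.
Tool frame: the origin (TCP) lies at the very end of the fingers, on their centre line; the grasp point (between the pads) lies 19 mm behind it; z points along the fingers, y is the direction in which the jaws open and shut (so a half turn about z gives the same grasp; the last joint's range is limited). The gripper opens to 85 mm and grips with 20 to 120 N. Pads are 22 mm wide; open, the fingers measure 114 mm over their backs; the gripper's body (76 mm by 85 mm) begins 54 mm behind the grasp point. The pads swing forward as they close: fully open they stand 13 mm farther back than shut.
Start: joints at [1.09, 0.291, -0.153, 1.127, 0, 1.431], TCP at [0.176, 0.495, 0.231] pointing down, gripper open.
Joint ranges: [-2.52, 2.52], [-0.91, 1.74], [-1.3, 1.37], [-1.96, 2.02], [-1.52, 1.47], [-3.14, 3.14]. Speed limits (rad/s): [2.22, 2.22, 2.79, 3.14, 3.14, 3.14].

INTERFACE

Orientations are given as [roll, pitch, yaw] about the fixed x, y, z axes, in that order (R = Rz(yaw) Ry(pitch) Rx(roll)).
In Python, from workcell import state, get_image, camera_params, job_done, search_frame, outline_of gives the robot as it stands.
- The arm moves only by the shell command python3 -m crank 'ROWS' [FORCE]. ROWS is JSON, one flat list of numbers, 5 for each row, row after row: the finger opening in cm, from 0 to 8.54, then the shift along the tool's x, y, z in cm, then the turn about the tool's z in rad. A call has 1 to 20 rows; each row is the pose to reach, as a shift and turn from the pose measured when the call began, along the tool's axes at that moment; what a row does not reach only later rows make up. A row lasts 1/12 s, in which the tool goes at most 41.7 mm and 7.16 degrees, less where a joint would pass 70% of its speed; a pose out of reach is approached as far as the arm can. A call with a gripper value outside its range is refused whole. The fingers move at their own pace and stop on an object; FORCE is the grip in N (left out, the last holds). Time passes only in rows, so rows that repeat a pose let the fingers close. It gives the time, the measured TCP pose, the force and the opening at its end, in the units of the state.
- state(): the state, without advancing time (a new reading comes with each control period).
- get_image(name): name is "scene" or "top"; returns (picture, depth): 480x640x3 uint8, red, green, blue; 480x640 float32, m along the optical axis (not along the pixel's ray), 0 where there is no reading.
- camera_params(name): a dict with "K" (3x3 intrinsics, pixels), "R" (3x3) and "t" (3): a world point X has camera coordinates R X + t. Camera axes: x right, y down, z forward; pixel columns grow to the right and rows downward; lengths in m; the calibration is good to about 2 mm. A picture is of the moment at which its call begins. camera_params takes no time and is no camera call.
- job_done(): hands the job in, once; it reports no verdict.
Trained networks look in the newest picture that a camera, given by its name, has taken for a name from the list of things; names that differ only in an ending like _2 or _b are one class to them, and where a whole thing is asked for, a point or a joint stands for the part that bears it (a point fixed in the world has none). Each returns a list of dicts, best first, with "confidence" (0 to 1); they miss things now and then, are a little off and sometimes report something else, mostly with a low value. They report only what shows in the picture. A call takes as long as a camera call. They do not tell look-alikes from the thing itself.
- search_frame(camera, query): "rect" ([left, top, right, bottom] in pixels, round what is visible of it).
- outline_of(camera, query): "mask" (480x640 bool, what is visible of it) and "rect" ([left, top, right, bottom] in pixels, round what is visible of it).
The state is a dict: "clock": time; "joint_pos": joint angles; "qd": joint speeds; "joint_efforts": joint torques, N m; "eef_pos": TCP position; "tcp_rot": TCP orientation; "force": force on the tool from outside, world axes, zero at the start; "moment": the same for the moment, N m; "width": finger opening in m.
Only numpy, scipy, OpenCV 4.12 (cv2) and the standard library are available. Lean on these libraries where they do the work, as an engineer would, in place of code of your own. Each camera call takes 0.05 s, during which the arm holds its last target.

TASK

The oil filler cap on the aluminium valve cover was started crossed and stands proud of its neck. Turn it back (anticlockwise from above) until it drops into its thread, then screw it clockwise fully home against its stop, so that its grip bar lies in line with the cover's length, and let go. Leave the closed cap of the white coolant tank as it is.

Things in the scene. Friction and masses are not known exactly. Their poses are not given: they have to be found in the camera images.
- cap: Loose black filler cap on the valve cover's neck: disc 64 mm across, 10 mm thick, with a grip bar 56 x 14 mm, its top 33 mm above the origin. Origin: centre of the disc's underside. x along the bar (it looks the same after a half turn), z up. A 35 mm plug below it, inside the neck, has three lugs. Starts about 12 mm above the rim, bar 13 to 33 degrees anticlockwise from the cover's x.
- cover: Aluminium valve cover fixed to the bench: flange 320 x 150 mm, body 290 x 120 mm, 62 mm high. Origin: centre of its underside; x along its length, z up. The neck stands 60 mm from the centre towards -x. With the cap's bar 60 degrees (within 10) anticlockwise from this x, the lugs meet the thread's gaps; turning back farther than about 72 degrees is blocked.
- neck (a point): Centre of the filler neck's upper rim, 90 mm above the bench; axes as the cover's. Tube 60 mm across, 28 mm high. At the gaps the cap drops 9 mm by its weight or a light push, but a firm grip holds it up: lower it. Then it screws 60 degrees clockwise, sinking 2 to 3 mm (3 mm play), to a hard stop: bar along the cover's x, underside within 1 mm of the rim.
- tank_cap (a joint): Turn of the look-alike cap (same disc and bar) already closed on the white plastic coolant tank (200 x 150 x 120 mm; cap underside 112 mm above the bench), in rad, anticlockwise positive, 0 at the start. Leave it alone. A third, spare cap of the same kind stands loose on the bench; it is not needed.
Mind the look-alikes: they are no part of the job. Leave any blue or turquoise look-alike of the cap alone.

How it is judged:
By the outcome, as a careful person would: the job done as asked, in the order asked, and still so for the second after the job is handed in, with the robot touching nothing.
It also fails if it takes over 35 s, if anything falls off the work surface, if the arm or the gripper's body presses on something with over 40 N, if the wrist force passes 120 N, or if a joint passes its speed limit or range.

## Working session

There is one attempt and no reset: what is moved stays moved. The work goes in short steps, Python scripts to look and compute and a shell command to move; the robot and the scene stay as the last step left them, time stands still between calls to the robot, and variables do not carry over. Pictures are saved under pics/ and viewed, and the job is handed in when it is done.

```bash
ls; mkdir -p pics; python3 - <<'E'
from workcell import *
import cv2, numpy as np
print(state())
for n in("scene","top"):
    im,d=get_image(n); cv2.imwrite(f"pics/{n}0.png",im[:,:,::-1]); np.save(f"pics/{n}0.npy",d)
    p=camera_params(n);print(n,p["K"],p["R"],p["t"])
    for q in("cap","cover","tank_cap"):
        for r in search_frame(n,q): print(n,q,r)
E
```

```text
pics
{'clock': 0.0, 'joint_pos': array([ 1.08972855e+00,  2.91268013e-01, -1.54120854e-01,  1.12669989e+00,
        4.17196775e-06,  1.43143573e+00]), 'qd': array([-0.00084583,  0.00043331,  0.00024458, -0.00166864,  0.00069839,
       -0.00089968]), 'joint_efforts': array([ 8.29644214e-04, -5.37135780e+01,  3.31370723e+01,  1.58453314e-02,
       -1.11476986e-04,  2.61358662e-05]), 'eef_pos': array([0.17574726, 0.49424827, 0.23074072]), 'tcp_rot': array([-3.14031333e+00, -1.83662741e-04,  2.79988535e+00]), 'force': array([ 1.55235773, -0.05348777,  0.34789743]), 'moment': array([-0.01572666,  0.01887287,  0.00341631]), 'width': 0.08527814753682568}
scene [[459.24963439   0.         317.04633085]
 [  0.         459.24963439 234.56126021]
 [  0.           0.           1.        ]] [[ 0.22497053  0.97421073 -0.01736987]
 [ 0.51775523 -0.13462688 -0.84486989]
 [-0.82541976  0.18107749 -0.53468978]] [-0.12916946 -0.20038255  1.30883412]
scene cap {'rect': [413.2, 195.3, 438.1, 225.6], 'confidence': 0.93}
scene cap {'rect': [427.2, 210.0, 464.1, 246.2], 'confidence': 0.91}
scene cap {'rec
[... 160 characters left out ...]
.3, 214.7, 264.0], 'confidence': 0.68}
top [[436.41653004   0.         316.54476745]
 [  0.         436.41653004 243.08840986]
 [  0.           0.           1.        ]] [[-8.37900270e-03 -9.99964431e-01  9.63474966e-04]
 [-9.92634333e-01  8.20112118e-03 -1.20871101e-01]
 [ 1.20858900e-01 -1.96915761e-03 -9.92667743e-01]] [0.03351975 0.54575316 0.88652006]
top cap {'rect': [176.0, 294.6, 207.0, 325.1], 'confidence': 0.96}
top cap {'rect': [197.6, 199.5, 231.9, 233.5], 'confidence': 0.82}
top cap {'rect': [221.8, 291.7, 258.3, 325.0], 'confidence': 0.56}
top cover {'rect': [186.4, 122.8, 273.9, 273.0], 'confidence': 0.63}
top tank_cap {'rect': [419.5, 208.6, 454.5, 240.9], 'confidence': 0.75}
```

View pics/scene0.png

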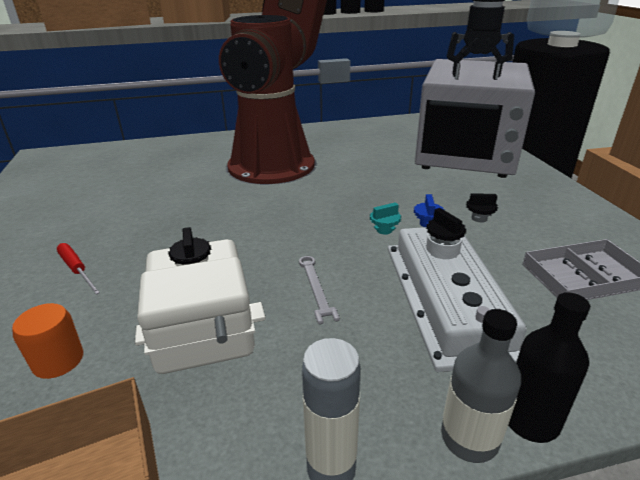

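View pics/top0.png

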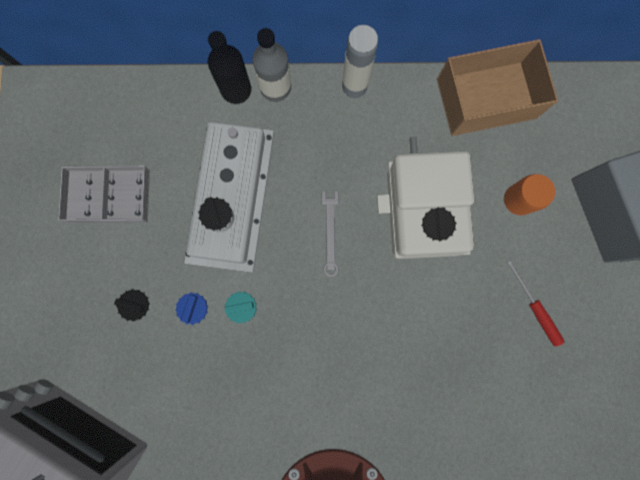

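The top view shows five caps: black on the cover's neck (215,214), black on the tank (438,224), loose black on the bench (132,305), blue (192,308) and turquoise (240,307). The one meant is at (215,214), because it is the only one on the aluminium cover's neck. I'll check it in a crop and measure it.

```bash
cat > h.py <<'E'
from workcell import *
import cv2, numpy as np
def cloud(n,d,box=None):
    p=camera_params(n);K,R,t=map(np.array,(p["K"],p["R"],p["t"]))
    v,u=np.mgrid[:480,:640]
    c=np.stack([(u-K[0,2])/K[0,0]*d,(v-K[1,2])/K[1,1]*d,d],-1)
    X=(c-t)@R
    X[d<=0]=np.nan
    return X
def pix(n,X):
    p=camera_params(n);c=p["R"]@np.array(X)+p["t"];q=p["K"]@c;return q[:2]/q[2]
def rect(P):
    (c,(w,h),a)=cv2.minAreaRect((P*1000).astype(np.float32))
    if w<h: w,h,a=h,w,a+90
    return np.round(c,1),round(w,1),round(h,1),round(a,1)
E
python3 - <<'E'
from h import *
for n in("top","scene"):
    d=np.load(f"pics/{n}0.npy");X=cloud(n,d)
    m=np.zeros((480,640),bool)
    if n=="top": m[110:280,175:285]=1
    else: m[195:375,380:530]=1
    P=X[m&np.isfinite(X[...,0])]
    print(n,np.histogram(P[:,2],bins=np.arange(-.01,.16,.005)))
    for lo,hi in((.055,.067),(.002,.1)):
        Q=P[(P[:,2]>lo)&(P[:,2]<hi)&(P[:,0]<.78)]; print(lo,hi,len(Q),rect(Q[:,:2]) if len(Q)>5 else'')
    for lo,hi in((.104,.120),(.127,.15)):
        Q=P[(P[:,2]>lo)&(P[:,2]<hi)&(P[:,0]<.62)]
        if len(Q)>5:
            c=Q[:,:2].mean(0);w,V=np.linalg.eigh(np.cov(Q[:,:2].T));print(lo,hi,len(Q),rect(Q[:,:2]),c,Q[:,2].mean(),np.sqrt(w),np.degrees(np.arctan2(V[1,1],V[0,1])))
im=cv2.imread("pics/top0.png");a=cv2.resize(im[110:280,170:290],None,fx=3.5,fy=3.5,interpolation=cv2.INTER_CUBIC)
im=cv2.imread("pics/scene0.png");b=cv2.resize(im[190:270,400:480],None,fx=4.5,fy=4.5,interpolation=cv2.INTER_CUBIC)
o=np.zeros((600,800,3),np.uint8);o[:a.shape[0],:420]=a[:600];o[:360,425:785]=b;cv2.imwrite("pics/crop0.png",o)
E
```

```text
top (array([  76, 6233, 2494,  526, 1012,  147,   64,   54,   65,   61,   52,
         65,  144, 1619, 4332,  647,   37,   77,   15,   16,    6,    1,
         15,  243,  363,   18,   16,   22,  177,   32,    0,    0,    0]), array([-0.01 , -0.005,  0.   ,  0.005,  0.01 ,  0.015,  0.02 ,  0.025,
        0.03 ,  0.035,  0.04 ,  0.045,  0.05 ,  0.055,  0.06 ,  0.065,
        0.07 ,  0.075,  0.08 ,  0.085,  0.09 ,  0.095,  0.1  ,  0.105,
        0.11 ,  0.115,  0.12 ,  0.125,  0.13 ,  0.135,  0.14 ,  0.145,
        0.15 ,  0.155]))
0.055 0.067 6049 (array([649.9, 219.4]), 277.7, 119.8, 172.1)
0.002 0.1 8703 (array([626.2, 220.9]), 307.7, 242.1, 0.0)
0.104 0.12 586 (array([591.6, 226.9]), 65.3, 55.8, 90.4) [0.59273424 0.22538641] 0.11047840786241718 [0.01490261 0.01906487] 98.0057830631209
0.127 0.15 219 (array([595.3, 226.8]), 54.6, 14.4, 16.2) [0.59455896 0.22628909] 0.1330975393835267 [0.00421406 0.01568246] -163.1184347671142
scene (array([   0, 5406, 5503,  326, 1435,  319,  221,  297,  386,  783,  370,
        372,  416,  770, 4532, 1054,  101,  185,  106,  182,   54,   33,
        104,  166,  372,  125,  165,  212,  343,  195,  290,  306,  229]), array([-0.01 , -0.005,  0.   ,  0.005,  0.01 ,  0.015,  0.02 ,  0.025,
        0.03 ,  0.035,  0.04 ,  0.045,  0.05 ,  0.055,  0.06 ,  0.065,
        0.07 ,  0.075,  0.08 ,  0.085,  0.09 ,  0.095,  0.1  ,  0.105,
        0.11 ,  0.115,  0.12 ,  0.125,  0.13 ,  0.135,  0.14 ,  0.145,
        0.15 ,  0.155]))
0.055 0.067 5355 (array([589.8, 289.4]), 402.4, 264.4, 175.3)
0.002 0.1 10273 (array([548.4, 282.9]), 616.2, 322.4, 150.5)
0.104 0.12 344 (array([604.6, 222.1]), 65.9, 52.4, 50.2) [0.60130184 0.21393543] 0.11194041424330675 [0.01180394 0.01598128] 64.48393809694515
0.127 0.15 189 (array([596.9, 225.6]), 49.9, 15.7, 18.2) [0.59752757 0.22309779] 0.1325906156770669 [0.00429019 0.01389623] -162.78874508447208
```

View pics/crop0.png

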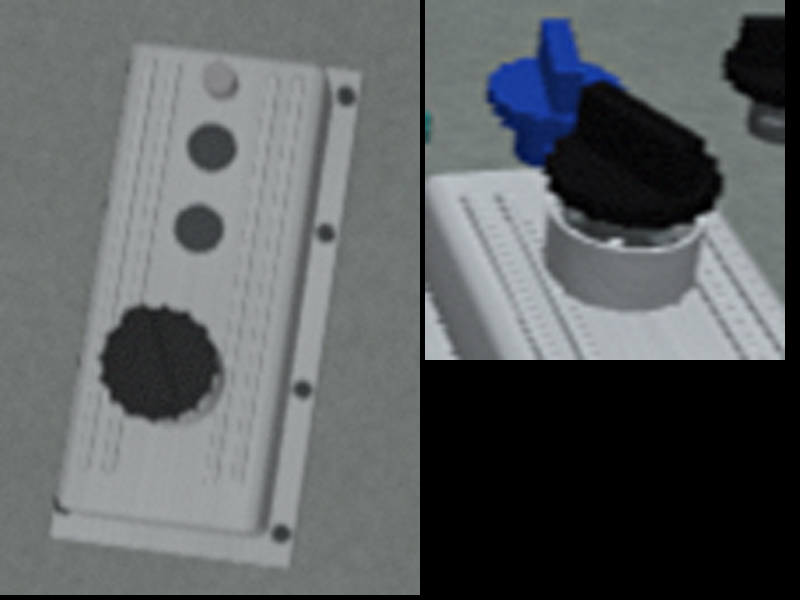

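The crop confirms it: the black cap stands proud on the valve cover's neck, with blue and black look-alikes behind it. Its bar is at about +17° in the world and the cover's x is at about -8°, so the bar is 25° anticlockwise. Cap centre is about (0.596, 0.2255). Moving above it now.

```bash
python3 -m crank '[8.5,0,0,-2,0, 8.5,-10,-2.3,-2,0, 8.5,-20,-4.6,-2,-0.2, 8.5,-30,-6.9,-2,-0.4, 8.5,-40,-9.2,0,-0.5, 8.5,-48.6,-11.2,2,-0.64, 8.5,-48.6,-11.2,3,-0.64, 8.5,-48.6,-11.2,3,-0.64, 8.5,-48.6,-11.2,3,-0.64, 8.5,-48.6,-11.2,3,-0.64, 8.5,-48.6,-11.2,3,-0.64, 8.5,-48.6,-11.2,3,-0.64, 8.5,-48.6,-11.2,3,-0.64, 8.5,-48.6,-11.2,3,-0.64, 8.5,-48.6,-11.2,3,-0.64, 8.5,-48.6,-11.2,3,-0.64, 8.5,-48.6,-11.2,3,-0.64, 8.5,-48.6,-11.2,3,-0.64]' 30
cat >> h.py <<'E'
def look(k):
    s=state();e=s["eef_pos"];yaw=s["tcp_rot"][2]
    print("t",round(s["clock"],2),"tcp",e.round(4),"rpy",s["tcp_rot"].round(3),"yawdeg",round(np.degrees(yaw),1),"F",s["force"].round(1),"M",s["moment"].round(2),"w",round(s["width"],4),"q",s["joint_pos"].round(2))
    Rm=np.array([[np.cos(yaw),np.sin(yaw)],[np.sin(yaw),-np.cos(yaw)]])
    print("to (.596,.2255): tool xy cm",(100*Rm@(np.array([.596,.2255])-e[:2])).round(2))
    o=[]
    for n in("top","scene"):
        im,d=get_image(n);np.save(f"pics/{n}{k}.npy",d)
        u,v=pix(n,(.596,.2255,.11)).astype(int);w=50
        o.append(cv2.resize(im[max(0,v-w):v+w,u-w:u+w,::-1],(395,395),interpolation=cv2.INTER_CUBIC))
    cv2.imwrite(f"pics/look{k}.png",np.hstack(o))
E
python3 -c "
from h import *
look(1)"
```

```text
clock: 1.9
eef_pos: [0.5955, 0.2269, 0.2015]
tcp_rot: [3.142, -0.0, -2.842]
force: [-0.5, 0.2, 0.7]
width: 0.0852
t 1.9 tcp [0.5955 0.2269 0.2015] rpy [ 3.142 -0.    -2.842] yawdeg -162.9 F [-0.5  0.2  0.7] M [-0.01 -0.   -0.01] w 0.0852 q [ 0.25  0.52  0.12  1.17  0.   -0.05]
to (.596,.2255): tool xy cm [-0.01 -0.15]
```

View pics/look1.png

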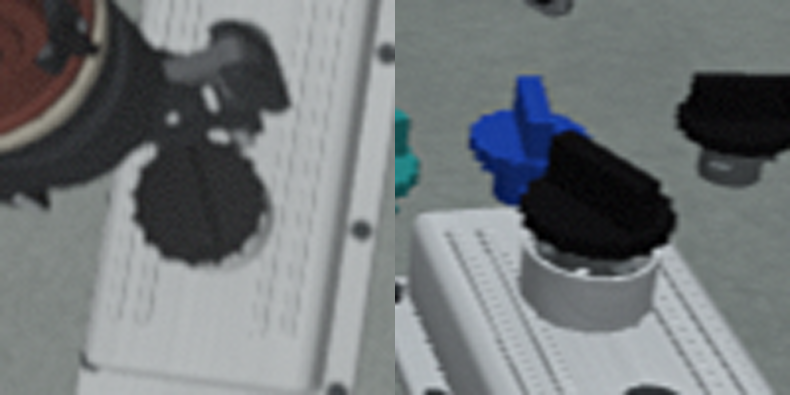

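The gripper is over the cap and lined up with the bar. Descending and closing gently.

```bash
python3 -m crank '[8.5,0,-0.1,3,0, 8.5,0,-0.1,6,0, 8.5,0,-0.1,7.5,0, 8.5,0,-0.1,8.5,0, 8.5,0,-0.1,8.5,0, 5,0,-0.1,8.5,0, 4,0,-0.1,8.5,0, 3,0,-0.1,8.5,0, 2.2,0,-0.1,8.5,0, 2.2,0,-0.1,8.5,0, 2.2,0,-0.1,8.5,0]' 25
python3 -c "
from h import *
look(2)"
```

```text
clock: 2.92
eef_pos: [0.5962, 0.2262, 0.1172]
tcp_rot: [-3.142, 0.001, -2.842]
force: [0.3, -0.2, 0.5]
width: 0.0219
t 2.92 tcp [0.5962 0.2262 0.1172] rpy [-3.142e+00  1.000e-03 -2.842e+00] yawdeg -162.8 F [ 0.3 -0.2  0.5] M [-0.    0.05  0.02] w 0.0219 q [ 0.25  0.58 -0.01  0.98 -0.   -0.05]
to (.596,.2255): tool xy cm [ 0.03 -0.06]
```

View pics/look2.png

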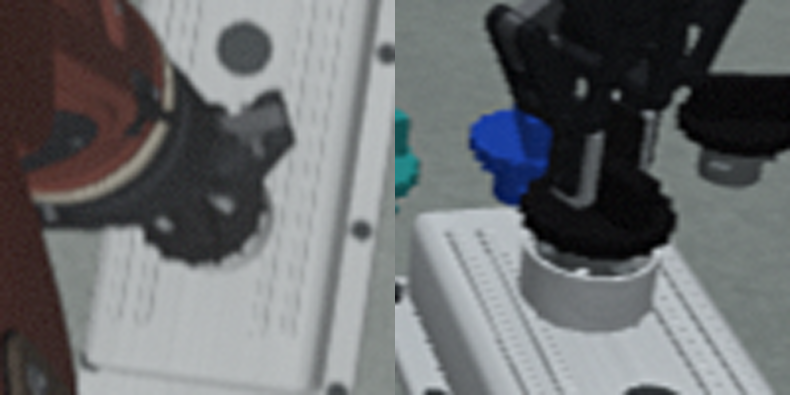

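```bash
python3 -m crank '[1.6,0,0,0.2,0, 1,0,0,0.2,0, 1,0,0,0.2,0, 1,0,0,0.2,0, 1,0,0,0.2,0]' 20
python3 -c "
from h import *
look(3)"
```

```text
clock: 3.43
eef_pos: [0.596, 0.2261, 0.1149]
tcp_rot: [-3.142, 0.001, -2.842]
force: [0.2, 0.2, 0.3]
width: 0.0137
t 3.43 tcp [0.596  0.2261 0.1149] rpy [-3.142e+00  1.000e-03 -2.842e+00] yawdeg -162.8 F [0.2 0.2 0.3] M [-0.08 -0.08  0.02] w 0.0137 q [ 0.25  0.58 -0.01  0.98 -0.   -0.05]
to (.596,.2255): tool xy cm [ 0.02 -0.06]
```

View pics/look3.png

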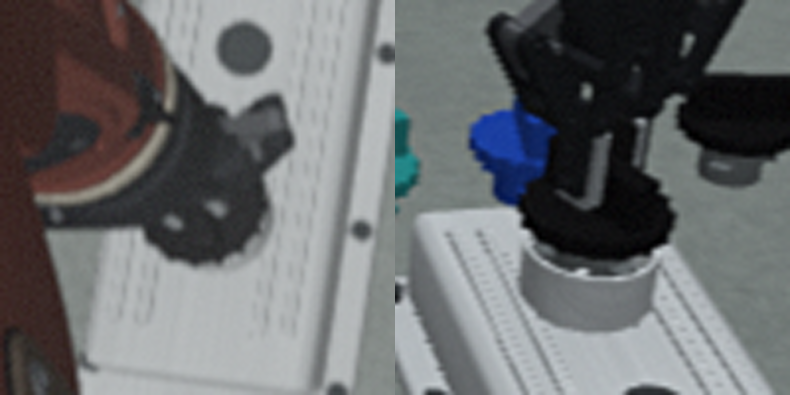

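Gripped at 13.7 mm with no side load. Turning back 35° anticlockwise (negative about tool z).

```bash
python3 -m crank '[1,0,0,0.2,-0.08, 1,0,0,0.2,-0.16, 1,0,0,0.2,-0.24, 1,0,0,0.2,-0.32, 1,0,0,0.2,-0.4, 1,0,0,0.2,-0.48, 1,0,0,0.2,-0.56, 1,0,0,0.2,-0.61, 1,0,0,0.2,-0.61, 1,0,0,0.2,-0.61]'
python3 -c "
from h import *
look(4)"
```

```text
clock: 4.37
eef_pos: [0.5958, 0.2261, 0.1127]
tcp_rot: [-3.142, 0.0, -2.234]
force: [0.0, -0.2, -0.6]
width: 0.0133
t 4.37 tcp [0.5958 0.2261 0.1127] rpy [-3.142  0.    -2.234] yawdeg -128.0 F [ 0.  -0.2 -0.6] M [-0.03 -0.   -0.01] w 0.0133 q [ 0.25  0.58 -0.01  0.97  0.   -0.66]
to (.596,.2255): tool xy cm [ 0.03 -0.05]
```

View pics/look4.png

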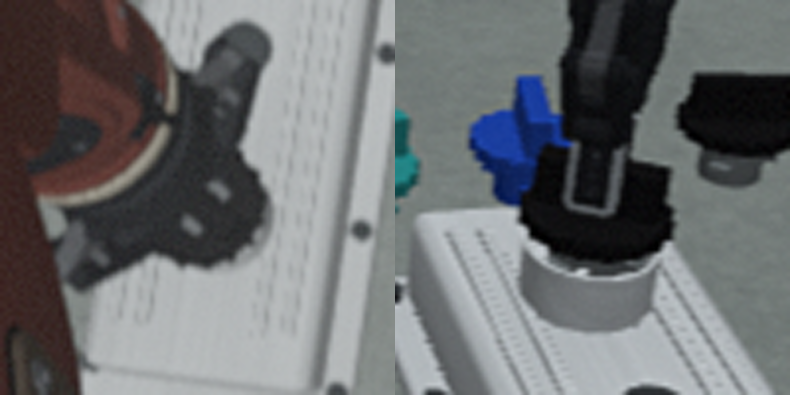

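Bar is now at 52° in the world, 60° off the cover's x. Lowering in small steps and checking force.

```bash
python3 -m crank '[1,0,0,0.2,0, 1,0,0,0.4,0, 1,0,0,0.5,0, 1,0,0,0.5,0]'
python3 -c "
from h import *
look(5)"
```

```text
clock: 4.8
eef_pos: [0.5957, 0.226, 0.1074]
tcp_rot: [3.141, -0.0, -2.234]
force: [0.9, -0.0, -0.7]
width: 0.0134
t 4.8 tcp [0.5957 0.226  0.1074] rpy [ 3.141 -0.    -2.234] yawdeg -128.0 F [ 0.9 -0.  -0.7] M [ 0.01 -0.09 -0.01] w 0.0134 q [ 0.25  0.59 -0.02  0.96 -0.   -0.66]
to (.596,.2255): tool xy cm [ 0.02 -0.06]
```

View pics/look5.png

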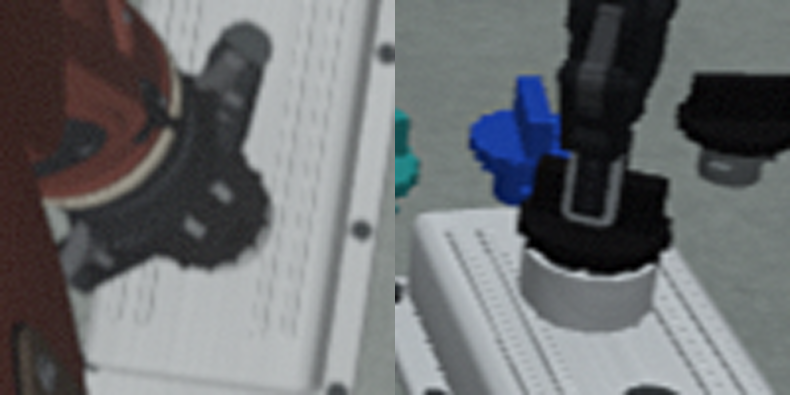

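The cap is sinking with the gripper and meets no resistance.

```bash
python3 -m crank '[1,0,0,0.1,0, 1,0,0,0.2,0, 1,0,0,0.3,0, 1,0,0,0.3,0]'; python3 -m crank '[1,0,0,0.1,0, 1,0,0,0.15,0, 1,0,0,0.15,0]'
python3 -c "
from h import *
look(6)"
```

```text
clock: 5.23
eef_pos: [0.596, 0.2261, 0.106]
tcp_rot: [-3.141, 0.001, -2.234]
force: [-3.1, -2.0, 10.5]
width: 0.0132
clock: 5.48
eef_pos: [0.596, 0.2261, 0.1059]
tcp_rot: [-3.14, 0.001, -2.234]
force: [-4.7, -1.8, 12.5]
width: 0.0137
t 5.48 tcp [0.596  0.2261 0.1059] rpy [-3.140e+00  1.000e-03 -2.234e+00] yawdeg -128.0 F [-4.7 -1.8 12.5] M [-0.28  1.12  0.04] w 0.0137 q [ 0.25  0.59 -0.03  0.96 -0.   -0.66]
to (.596,.2255): tool xy cm [ 0.05 -0.03]
```

View pics/look6.png

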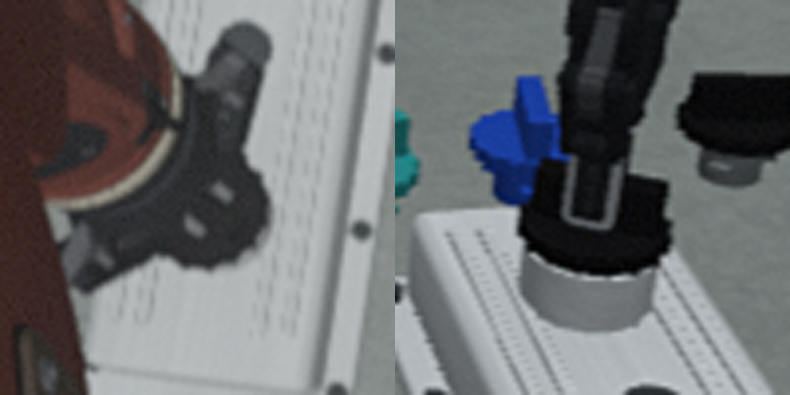

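It sank exactly 9 mm (0.1149 → 0.106) and then met the thread, so it has dropped in. Screwing clockwise with a matching feed.

```bash
python3 -m crank '[1,0,0,0,0.06, 1,0,0,0.04,0.14, 1,0,0,0.06,0.22, 1,0,0,0.08,0.3, 1,0,0,0.1,0.38, 1,0,0,0.13,0.46, 1,0,0,0.15,0.54, 1,0,0,0.15,0.54]' 30
python3 -c "
from h import *
look(7)"
```

```text
clock: 6.25
eef_pos: [0.5963, 0.2262, 0.1047]
tcp_rot: [-3.141, 0.003, -2.778]
force: [0.1, 0.9, 2.3]
width: 0.0133
t 6.25 tcp [0.5963 0.2262 0.1047] rpy [-3.141e+00  3.000e-03 -2.778e+00] yawdeg -159.1 F [0.1 0.9 2.3] M [ 0.04  0.05 -0.04] w 0.0133 q [ 0.25  0.59 -0.03  0.95 -0.   -0.12]
to (.596,.2255): tool xy cm [ 0.06 -0.05]
```

View pics/look7.png

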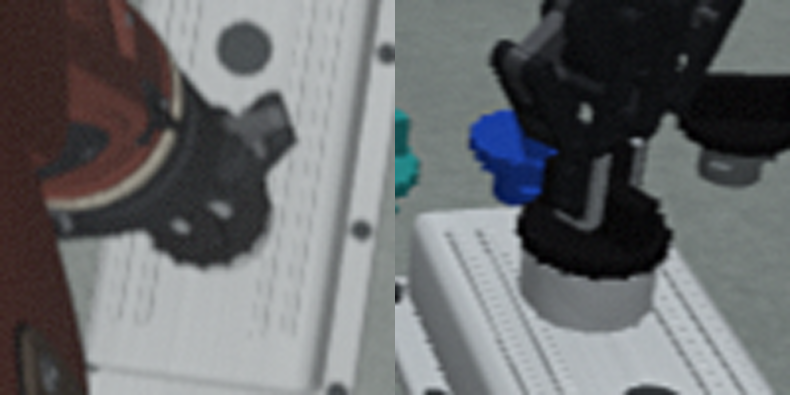

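```bash
python3 -m crank '[1,0,0,0.03,0.08, 1,0,0,0.05,0.16, 1,0,0,0.08,0.24, 1,0,0,0.1,0.32, 1,0,0,0.12,0.4, 1,0,0,0.15,0.46, 1,0,0,0.15,0.5, 1,0,0,0.15,0.5]' 40
python3 -c "
from h import *
look(8)"
```

```text
clock: 7.02
eef_pos: [0.5968, 0.2266, 0.1036]
tcp_rot: [3.14, 0.003, 3.013]
force: [-0.1, 3.0, 3.2]
width: 0.0131
t 7.02 tcp [0.5968 0.2266 0.1036] rpy [3.140e+00 3.000e-03 3.013e+00] yawdeg 172.6 F [-0.1  3.   3.2] M [ 0.42 -0.12 -0.01] w 0.0131 q [ 0.25  0.59 -0.03  0.95  0.    0.38]
to (.596,.2255): tool xy cm [ 0.06 -0.12]
```

View pics/look8.png

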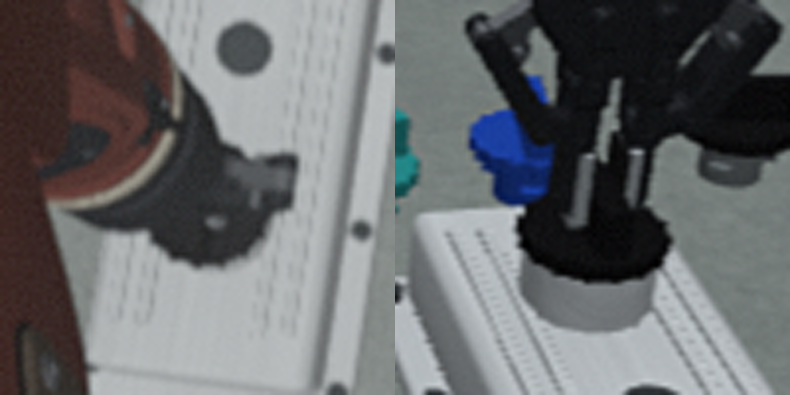

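No torque yet, so the stop hasn't been reached. Nudging on in small steps.

```bash
S='import workcell as w;s=w.state();print("M",s["moment"].round(2),"w",s["width"].round(4))'
python3 -m crank '[1,0,0,0.03,0.03, 1,0,0,0.03,0.03, 1,0,0,0.03,0.03]' 50; python3 -c "$S"
python3 -m crank '[1,0,0,0.03,0.04, 1,0,0,0.03,0.04, 1,0,0,0.03,0.04]' 50; python3 -c "$S"
```

```text
clock: 7.37
eef_pos: [0.5968, 0.2268, 0.1036]
tcp_rot: [3.139, 0.004, 2.988]
force: [-0.5, 1.9, 5.4]
width: 0.0129
clock: 7.62
eef_pos: [0.5966, 0.2271, 0.1035]
tcp_rot: [3.139, 0.003, 2.951]
force: [-0.8, 1.6, 6.2]
width: 0.0128Traceback (most recent call last):
  File "<string>", line 1, in <module>
    import workcell as w;s=w.state();print("M",s["moment"].round(2),"w",s["width"].round(4))
                                                                        ^^^^^^^^^^^^^^^^
AttributeError: 'float' object has no attribute 'round'
Traceback (most recent call last):
AttributeError: 'float' object has no attribute 'round'
```

```bash
python3 -c "
from h import *
look(9)"
```

```text
t 7.62 tcp [0.5966 0.2271 0.1035] rpy [3.139e+00 3.000e-03 2.951e+00] yawdeg 169.1 F [-0.8  1.6  6.2] M [0.36 0.3  0.67] w 0.0128 q [ 0.25  0.59 -0.03  0.95  0.    0.44]
to (.596,.2255): tool xy cm [ 0.03 -0.17]
```

View pics/look9.png

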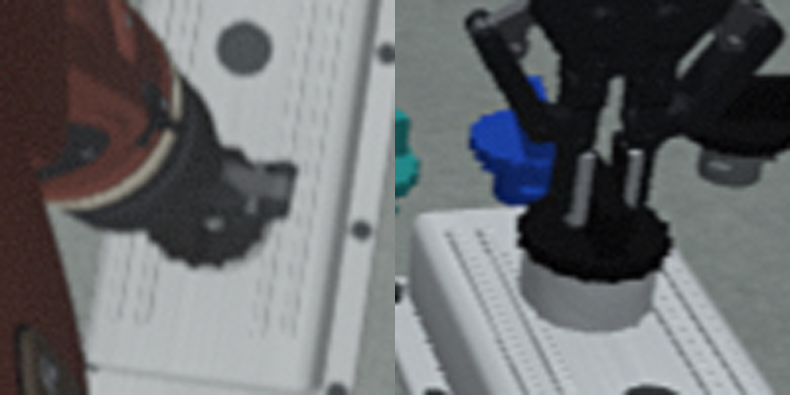

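Torque of 0.67 N m at yaw 169.1°, which is likely the stop. One more firm nudge should confirm it.

```bash
python3 -m crank '[1,0,0,0.03,0.05, 1,0,0,0.03,0.05, 1,0,0,0.03,0.05]' 60; python3 -c "
import workcell as w;s=w.state();print(s['moment'],s['width'])"
```

```text
clock: 7.97
eef_pos: [0.5964, 0.2273, 0.1036]
tcp_rot: [3.139, 0.003, 2.905]
force: [-1.3, 1.7, 6.8]
width: 0.0127
[0.18235279 0.20758143 1.44599268] 0.0126745598862019
```

Torque rises steadily (1.45 N m) while the cap stays put, so this is the hard stop. I'll ease the twist, press lightly down, open and back up.

```bash
python3 -m crank '[1,0,0,0.1,-0.03, 1,0,0,0.1,-0.03, 1.6,0,0,0.1,-0.03, 2.2,0,0,0,-0.03, 3,0,0,0,-0.03,3,0,0,0,-0.03]'; python3 -m crank '[4,0,0,-1.5,0, 4,0,0,-4,0, 6,0,0,-8,0, 6,0,0,-12,0, 6,0,0,-12,0, 6,0,0,-12,0]'
cat > fin.py <<'E'
from h import *
import sys
look(sys.argv[1])
for n in("top","scene"):
    X=cloud(n,np.load(f"pics/{n}{sys.argv[1]}.npy"))
    r=np.hypot(X[...,0]-.596,X[...,1]-.226)
    for lo,hi in((.085,.110),(.116,.14)):
        Q=X[(r<.037)&(X[...,2]>lo)&(X[...,2]<hi)]
        if len(Q)>9:
            w,V=np.linalg.eigh(np.cov(Q[:,:2].T));a=np.degrees(np.arctan2(V[1,1],V[0,1]));print(n,lo,len(Q),rect(Q[:,:2]),Q.mean(0).round(4),"med z",np.median(Q[:,2]).round(4),"ang",round(a,1))
E
python3 fin.py 10
```

```text
clock: 8.47
eef_pos: [0.5962, 0.2271, 0.1032]
tcp_rot: [3.139, 0.003, 2.936]
force: [-0.6, -0.5, 0.0]
width: 0.0297
clock: 8.97
eef_pos: [0.5973, 0.2272, 0.2257]
tcp_rot: [3.137, 0.007, 2.936]
force: [-0.5, 0.5, -1.6]
width: 0.06
t 8.97 tcp [0.5973 0.2272 0.2257] rpy [3.137 0.007 2.936] yawdeg 168.2 F [-0.5  0.5 -1.6] M [-0.    0.03 -0.04] w 0.06 q [0.25 0.51 0.16 1.22 0.   0.45]
to (.596,.2255): tool xy cm [ 0.09 -0.19]
top 0.085 521 (array([590.1, 226.7]), 66.9, 53.1, 93.8) [0.5901 0.2246 0.0992] med z 0.0992 ang 87.2
top 0.116 138 (array([586.9, 228.5]), 36.3, 14.6, 170.6) [0.5857 0.2284 0.1217] med z 0.1219 ang 171.0
scene 0.085 663 (array([602.5, 224.4]), 67.0, 60.7, 61.6) [0.6099 0.2192 0.0983] med z 0.0996 ang 46.7
scene 0.116 188 (array([599.8, 225.7]), 56.7, 14.5, 171.4) [0.6035 0.2241 0.1218] med z 0.1227 ang 172.0
```

View pics/look10.png

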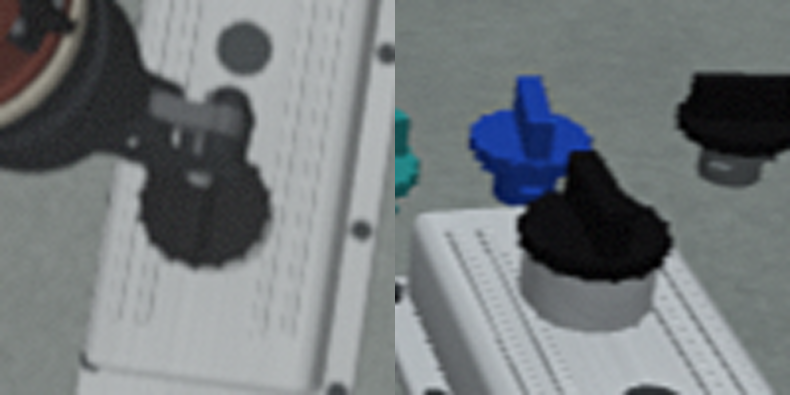

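Bar at 171–172° against the cover's 172.1°, with its top about 11 mm lower than at the start. Moving aside for an unobstructed check.

```bash
python3 -m crank '[6,5,0,-2,0, 6,10,0,-2,0, 6,14,0,-2,0, 6,18,0,-2,0, 6,22,0,-2,0, 6,22,0,-2,0, 6,22,0,-2,0, 6,22,0,-2,0, 6,22,0,-2,0]'
python3 fin.py 11; python3 - <<'E'
from h import *
for n,b in(("top",np.s_[110:280,175:285]),("scene",np.s_[195:375,380:530])):
    for k in (0,11):
        X=cloud(n,np.load(f"pics/{n}{k}.npy"))[b].reshape(-1,3)
        r=np.hypot(X[:,0]-.596,X[:,1]-.226)
        Q=X[(X[:,2]>.056)&(X[:,2]<.066)&(r<.28)&(X[:,0]<.8)&(abs(X[:,1]-.22)<.1)]
        print(n,k,"cover",rect(Q[:,:2]),"top z",np.median(Q[:,2]).round(4))
        # bar top z
        B=X[(r<.02)];print(" bar top z p90",np.nanpercentile(B[:,2],[80,90,95]).round(4))
E
```

```text
clock: 9.82
eef_pos: [0.3808, 0.2715, 0.2414]
tcp_rot: [3.14, 0.001, 2.936]
force: [0.2, -0.2, 0.4]
width: 0.06
t 9.82 tcp [0.3808 0.2715 0.2414] rpy [3.140e+00 1.000e-03 2.936e+00] yawdeg 168.2 F [ 0.2 -0.2  0.4] M [ 0.05  0.02 -0.03] w 0.06 q [ 0.46  0.17 -0.28  1.12  0.    0.67]
to (.596,.2255): tool xy cm [-22.01  -0.1 ]
top 0.085 612 (array([596.3, 227.6]), 65.9, 65.1, 50.8) [0.5942 0.2245 0.0992] med z 0.0992 ang 85.5
top 0.116 225 (array([596.2, 227.5]), 55.4, 15.0, 171.1) [0.5958 0.2267 0.1217] med z 0.1218 ang 171.3
scene 0.085 655 (array([600.6, 224.9]), 65.3, 63.6, 46.9) [0.6096 0.219  0.0982] med z 0.0997 ang 47.7
scene 0.116 195 (array([600.3, 225.8]), 57.1, 14.7, 170.3) [0.6035 0.224  0.1216] med z 0.1225 ang 171.9
top 0 cover (array([654.9, 218.6]), 287.8, 119.3, 172.0) top z 0.0613
 bar top z p90 [0.1336 0.1347 0.1353]
top 11 cover (array([655. , 218.4]), 287.7, 119.6, 172.1) top z 0.0613
 bar top z p90 [0.1221 0.1228 0.1236]
scene 0 cover (array([592.7, 221.6]), 419.1, 129.9, 175.3) top z 0.0622
 bar top z p90 [0.1334 0.1345 0.1349]
scene 11 cover (array([593.3, 222. ]), 417.7, 130.7, 175.5) top z 0.0622
 bar top z p90 [0.1229 0.1233 0.1236]
```

View pics/look11.png

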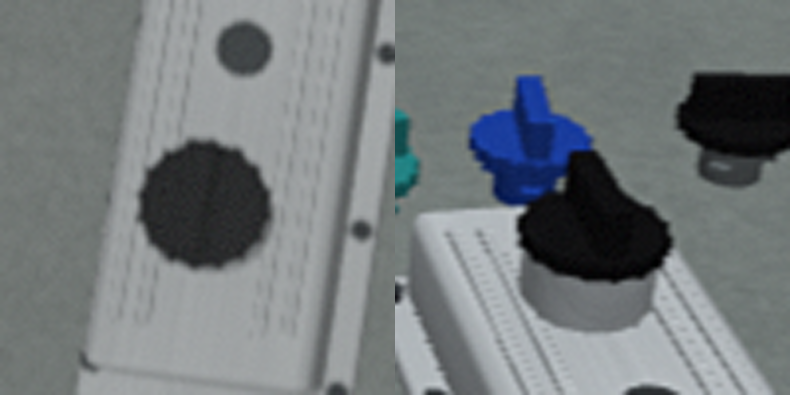

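The clear view shows the disc seated on the neck with no gap. The bar is in line with the cover to within 1° (171.3–171.9° against 172.1°), and its top is at about 0.122–0.123 m, where 0.123 is expected. Handing in.

```bash
python3 -c "
from workcell import *
print(job_done())"
```

```text
the job is handed in; nothing more can be done
None
```

The oil filler cap is screwed fully home on the valve cover. I turned it back 35° anticlockwise until it was 60° off the cover's x, and lowered it 9 mm into the thread. Then I screwed it clockwise until it hit the hard stop, where the torque rose to 1.45 N m with no further sinking. I released it, moved the arm clear and handed the job in at about 10 s.

- **Final angle:** the bar is at 171.3° (top camera) and 171.9° (scene camera), against 172.1° for the cover. They are in line to within about 1°.
- **Final height:** the bar top is at 0.122–0.123 m, where a fully seated cap would be at 0.123 m. The disc shows no gap above the neck.
- **What disagreed:** the scene camera's own fit of the cover was no use (nearby objects got into it), so I used the top camera's fit. The two cameras' average bar-top points differ by up to 8 mm in x, but their angle and height agree.
- **Other caps:** the arm never went near the tank cap or the blue, turquoise and spare caps. I did not measure the tank cap again afterwards.

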